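# Click the blending shaft onto the stick blender and lock it

### The job

Put the milkshake stick blender together: take the blending shaft from its drying rest and slide its sleeve end onto the spigot of the motor unit, past the sprung ball, until it clicks and sits fully home against the motor's shoulder, without ramming it. Then slide the small orange lock switch on top of the motor fully forward, towards the shaft. Leave the shaft fitted and let go of everything; do not move or knock over the beaker, the syrup bottle or the stack of cups.

Things in the scene. Friction and masses are not known exactly. Their poses are not given: they have to be found in the camera images.
- shaft: Blending shaft, 200 mm long, 0.2 to 0.4 kg, loose, lying level in the rest, axis 56 mm above the counter. Origin on its axis within 5 mm of its centre of mass; +x along the axis to the open sleeve end. Stout metal tube 30 mm dia from x = -62 to +30 mm: grip it from above, across the axis, at the origin. Roll about its axis does not matter.
- shaft_mouth (a point): Centre of the open mouth of the shaft's sleeve, on the axis at x = +90 mm. The sleeve (dark grey with a mint band) runs from x = +30 to +90 mm, 36 mm dia outside, bore 26 mm dia and 60 mm deep, with a groove for the ball inside it from 14 to 26 mm behind the mouth.
- rest: Pale drying rest, fixed, 160 x 74 mm, base plate 10 mm thick; origin on the counter, within 3 mm of under the shaft's origin, x as the shaft's. Two open-topped saddles 12 mm wide centred at x = -46 and +56 mm, side cheeks up to 61 mm above the counter; the tube is free between them. Lift the shaft straight up.
- blender: Cordless stick blender's motor unit, cream and grey, lying level, fixed in a bench cradle. Origin on the counter below the motor's shoulder; +x points out along the spigot, z up. Body 218 mm long behind the shoulder (x = 0 to -218 mm), axis 78 mm above the counter, 40 mm dia at the shoulder, 63 mm from x = -34 mm on. Only the switch deck (see slot_mid) stands higher than the body.
- spigot_root (a point): Centre of the shoulder face at the root of the spigot, on its axis, 78 mm above the counter; axes as the blender's. Spigot: polished steel, 24 mm dia, 56 mm long, its last 12 mm tapering to 14 mm dia. The shaft is home when the sleeve's mouth meets this face, the shaft's +x pointing against the blender's +x.
- spigot_tip (a point): Centre of the spigot's free end, 56 mm from the root.
- detent_ball (a joint): Sprung brass ball, 12 mm dia, in the top of the spigot, 19 mm from the shoulder, 4 mm proud. Value = how far it is pressed in (m): 0 when out, about 0.002 while the sleeve rides over it, 20 to 4 mm from home; then it snaps out into the groove (the click) and draws the sleeve home. Passing it takes 6 to 10 N along the axis either way; at home the shoulder stops the sleeve firmly.
- lock_slide (a joint): The orange lock switch. Value = how far it is slid forward, towards the spigot (m): 0 to 0.004 at the start (unlocked), end stop at 0.016 (locked). Friction about 2 N, stays where it is left. It moves whether or not the shaft is fitted.
- lock_top (a point): Centre of the top of the orange lock switch, a ridged block 14 mm long (x), 30 mm wide and 6 mm high, flush with the deck. At value 0 it stands at x = -66 mm on the blender, so the slot is open for 34 mm behind it; a fingertip lowered into the slot there pushes it forward.
- beaker: Bystander: metal milkshake beaker, 92 mm dia, 165 mm high, loose, open at the top. Origin at the centre of its underside.
- syrup: Bystander: brown syrup bottle with a white pump, 72 mm dia, 188 mm high, loose. Origin at the centre of its underside.
- cups: Bystander: upright stack of pink and white paper cups, 90 mm dia, 135 mm high, loose. Origin at the centre of its underside.
- shaft_bell (a point): Centre of the open end of the bell-shaped blade guard, on the axis at x = -110 mm; the bell starts at x = -62 mm and widens to 64 mm dia.
- slot_mid (a point): Centre of the lock switch's slot, level with the top of the grey switch deck, 117 mm above the counter, at x = -74 mm on the blender. The slot is open upwards, 66 mm long (blender x = -41 to -107 mm), 32 mm wide, 6.5 mm deep. The deck is 78 mm long, 46 mm wide.
Things that resemble listed ones, but are neither listed nor needed, are in the scene too. What is shaped like the shaft but blue or purple is not meant.

How it is judged:
By the outcome, as a careful person would: the job done as asked, in the order asked, and still so for the second after the job is handed in, with the robot touching nothing.
It also fails if it takes over 58 s, if anything falls off the work surface, if the arm or the gripper's body presses on something with over 40 N, if the wrist force passes 120 N, or if a joint passes its speed limit or range.

### The arm

A 6-joint arm with a two-finger parallel gripper is mounted at the origin on the work surface. World frame = base frame: x ahead of the robot, y to its left, z up, the work surface at z = 0. Lengths are in mm, angles in rad, forces in N, time in s.
With the tool pointing down it reaches from about 275 to 750 mm from the base axis. Payload 10.2 kg.
Tool frame: the origin (TCP) lies at the very end of the fingers, on their centre line; the grasp point (between the pads) lies behind it (ctrl.grasp_offset is the z of the grasp point in the tool frame, in mm); z points along the fingers, y is the direction in which the jaws open and shut (so a half turn about z gives the same grasp; the last joint's range is limited). The gripper opens to 85 mm and grips with 20 to 120 N. Pads are 22 mm wide; open, the fingers measure 114 mm over their backs; the gripper's body (76 mm by 85 mm) begins 54 mm behind the grasp point. The pads swing forward as they close: fully open they stand 13 mm farther back than shut.
Start: joints at [-1.449, 0.313, 1.498, -0, 1.331, -0.223], TCP at [177.442, -494.111, 231.294] pointing down, gripper open.
Joint ranges: [-2.94, 2.94], [-0.97, 2.17], [0.19, 2.56], [-1.23, 4.37], [0.02, 3.11], [-2.88, 2.88]. Speed limits (rad/s): [2.39, 2.39, 3.01, 3.14, 3.14, 3.14].

### API

Orientations are given as a unit quaternion [w, x, y, z].
In Python, from rig import ctrl, capture, job gives the robot as it stands. The module is installed in compiled form; this text tells all that it offers.
- The arm moves only by the tool move_arm, never from a script. Its argument "series" is a list of rows, each a list of 7 numbers: the turn, a rotation vector about the tool's x, y, z in rad, then the shift along the tool's x, y, z in cm, then the opening, from 0 (shut) to 1 (fully open). A call has 1 to 5 rows; each row is the pose to reach, as a shift and turn from the pose measured when the call began, along the tool's axes at that moment; what a row does not reach only later rows make up. A row lasts 1/12 s, in which the tool goes at most 41.7 mm and 7.16 degrees, less where a joint would pass 70% of its speed; a pose out of reach is approached as far as the arm can. A call with a gripper value outside its range is refused whole. The fingers move at their own pace and stop on an object; "grip_force" is the grip in N (left out, the last holds). Time passes only in rows, so rows that repeat a pose let the fingers close. It gives the time, the measured TCP pose, the force and the opening at its end, in the units of the state.
- ctrl.sense(): the state, without advancing time (a new reading comes with each control period).
- capture(name): name is "side" or "top" or "wrist"; returns a dict with "frame" (384x512x3 uint8, red, green, blue), "mtx" (3x3 intrinsics, pixels), "R" (3x3) and "t" (3): a world point X has camera coordinates R X + t. Camera axes: x right, y down, z forward; pixel columns grow to the right and rows downward; lengths in mm; the calibration is good to about 2 mm. A picture is of the moment at which its call begins. There is no depth.
- job.finish_job(): hands the job in, once; it reports no verdict.
The state is a dict: "time_s": time; "joints": joint angles; "dq": joint speeds; "tau": joint torques, N m; "eef_pos": TCP position; "ee_rot": TCP orientation; "force": force on the tool from outside, world axes, zero at the start; "wrist_torque": the same for the moment, N m; "grip_width": opening from 0.0 (shut) to 1.0 (fully open).
Only numpy, scipy, OpenCV 4.12 (cv2) and the standard library are available. Lean on these libraries where they do the work, as an engineer would, in place of code of your own. Each camera call takes 0.05 s, during which the arm holds its last target.

## Working session

There is one attempt and no reset: what is moved stays moved. The work goes in short steps, Python scripts to look and compute and a tool call to move; the robot and the scene stay as the last step left them, time stands still between calls to the robot, and variables do not carry over. Pictures are saved under pics/ and viewed, and the job is handed in when it is done.

Besides the shell and the picture viewer there is one more tool, called as name(argument=value, ...), one argument or row to a line, values as JSON. move_arm: Moves the arm, as the interface text tells. Its arguments: {"type":"object","properties":{"series":{"type":"array","items":{"type":"array","items":{"type":"number"}}},"grip_force":{"type":"number"}},"required":["series"]}

```bash
mkdir -p pics
python3 - <<'E'
from rig import ctrl,capture
import cv2,pickle
print(ctrl.sense(), ctrl.grasp_offset)
d={}
for n in("side","top","wrist"):
    c=capture(n);d[n]=c
    cv2.imwrite(f"pics/{n}0.png",c["frame"][:,:,::-1])
    print(n,c["mtx"].tolist(),c["R"].tolist(),c["t"].tolist())
pickle.dump(d,open("c0.pkl","wb"))
E
```

```text
{'time_s': 0.0, 'joints': array([-1.44938888e+00,  3.13455181e-01,  1.49842972e+00, -1.57745422e-05,
        1.33101300e+00, -2.23411266e-01]), 'dq': array([ 0.00027524, -0.00011967,  0.00068166, -0.00103662,  0.00130787,
       -0.00012047]), 'tau': array([-7.85480861e-04, -4.12263572e+01, -2.59744263e+01, -2.81433831e-04,
        4.12336944e-03,  2.14208725e-06]), 'eef_pos': array([ 177.410834  , -493.84148558,  230.73520029]), 'ee_rot': array([-6.52168351e-04,  9.85173754e-01,  1.71558296e-01,  2.56203390e-05]), 'force': array([ 0.19071326, -0.10874994,  0.08723326]), 'wrist_torque': array([-0.020038  ,  0.00503468,  0.05794445]), 'grip_width': 1.0057695643113278} -18.700000000000003
side [[448.59717265829863, 0.0, 267.2022056071537], [0.0, 448.59717265829863, 186.04028370153466], [0.0, 0.0, 1.0]] [[-0.8257010585709659, -0.5638929645228115, 0.015571975997349202], [-0.30214213560159203, 0.41877450091221613, -0.8563515909250322], [0.47636949080403534, -0.7117953652191057, -0.5161583732573798]] [400.68507496868637, 313.69062942681614, 1032.2010200440961]
top [[449.46047147097886, 0.0, 247.5826684953997], [0.0, 449.46047147097886, 182.66354657331465], [0.0, 0.0, 1.0]] [[-0.028323273423927774, -0.999523476369855, -0.012272423072632958], [-0.9984105228192144, 0.028885937208087853, -0.04839453022267828], [0.048725969527724594, 0.010882224824486605, -0.9987529009101563]] [-90.05486012981166, 584.2216820418892, 1427.6245274005848]
wrist [[336.5395467047788, 0.0, 248.23715167204023], [0.0, 336.5395467047788, 185.22822942082743], [0.0, 0.0, 1.0]] [[0.33791033303961254, -0.9411769369473106, -0.0016062949723190602], [-0.8987892519611576, -0.32319738462139536, 0.29617787076855484], [-0.27927493153550853, -0.09863784229376597, -0.9551314509969135]] [-524.92896976659, -38.47421249385223, 380.93566233705786]
```

View pics/side0.png

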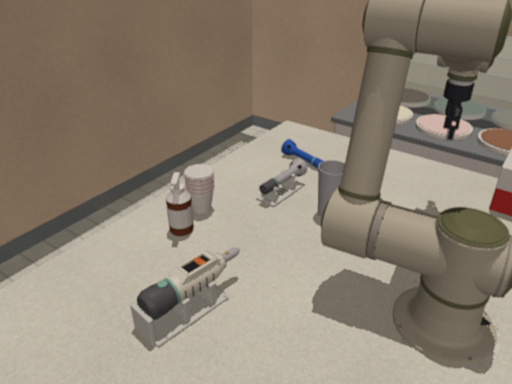

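View pics/top0.png

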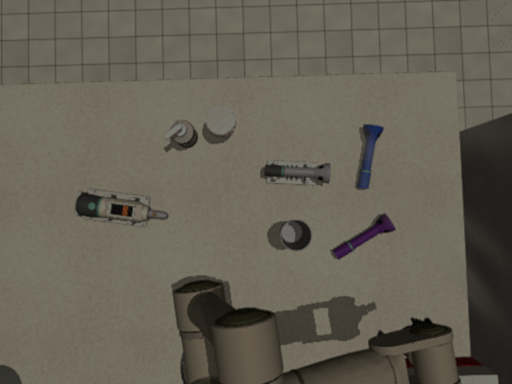

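View pics/wrist0.png

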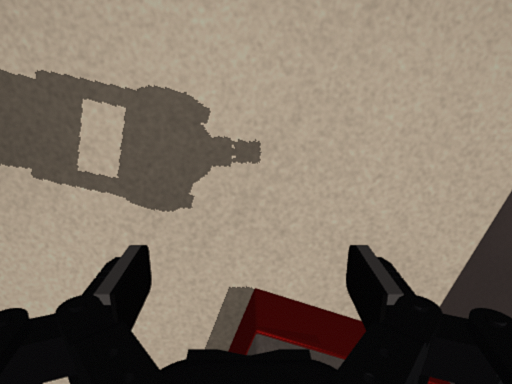

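The side and top views show one grey shaft in a pale rest (top about (297,172), sleeve at the left end (265,171)). Blue (370,157) and purple (365,237) lookalikes lie loose. The motor unit is at top (120,209) with its spigot pointing right. I'll enlarge these to confirm and measure.

Run:
```python
import pickle,cv2
d=pickle.load(open("c0.pkl","rb"))
def crop(n,x0,y0,w,h,s,o):
    f=d[n]["frame"][y0:y0+h,x0:x0+w,::-1]
    cv2.imwrite(o,cv2.resize(f,None,fx=s,fy=s,interpolation=cv2.INTER_CUBIC))
crop("top",255,150,90,50,8,"pics/t_sh.png")
crop("top",70,180,110,60,7,"pics/t_bl.png")
crop("side",240,130,110,85,7,"pics/s_sh.png")
crop("side",125,235,125,105,6,"pics/s_bl.png")
```

```text
(no output)
```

View pics/t_sh.png

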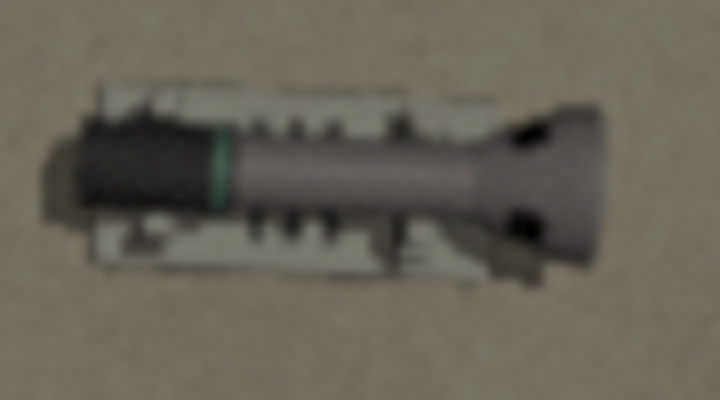

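View pics/t_bl.png

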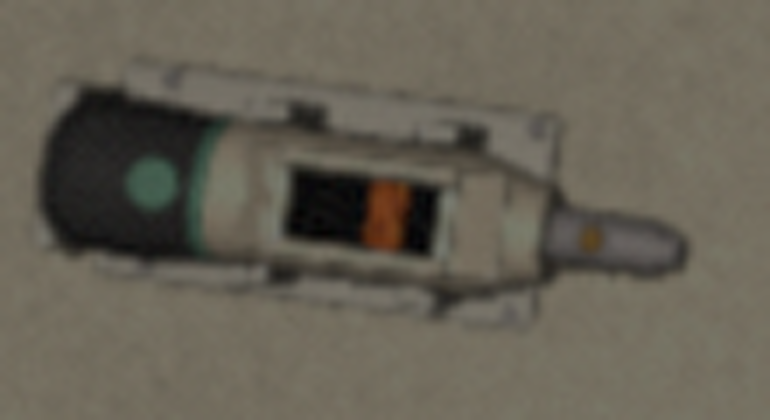

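View pics/s_sh.png

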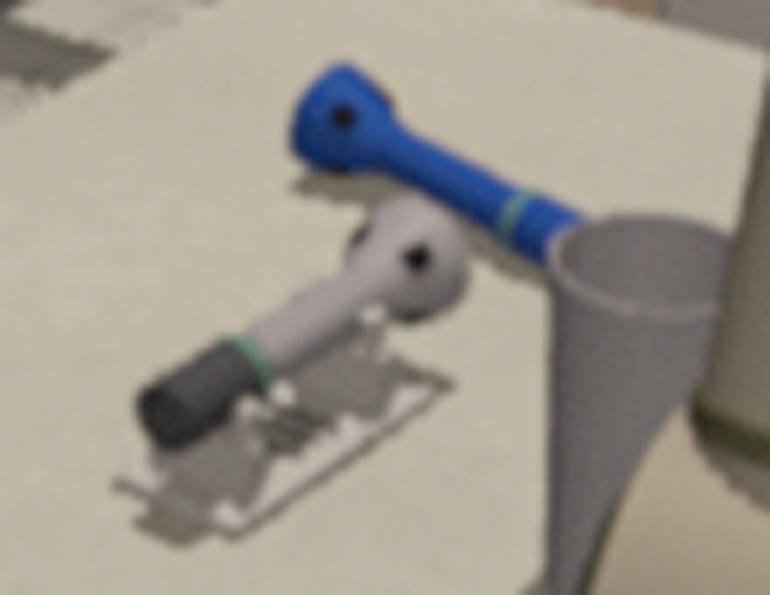

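View pics/s_bl.png

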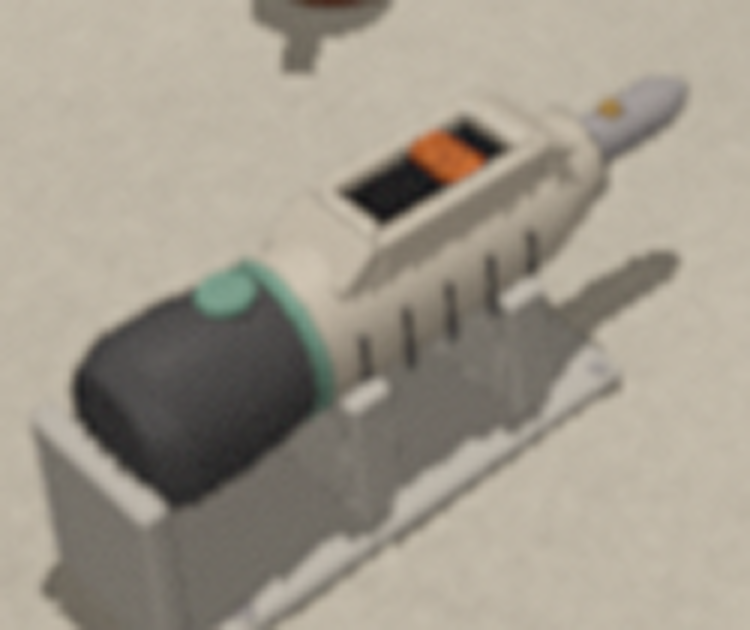

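Confirmed: the grey tube with dark sleeve and mint band in the rest is the shaft. Blue and purple are not. The orange lock is at about top (125,210). Triangulating.

```bash
cat > h.py <<'E'
import numpy as np,cv2,pickle
from scipy.spatial.transform import Rotation as Ro
def tri(obs):
    A=[];b=[]
    for c,(u,v) in obs:
        d=np.linalg.inv(c["mtx"])@np.array([u,v,1.]);R=np.array(c["R"]);d=R.T@d;d/=np.linalg.norm(d)
        o=-R.T@np.array(c["t"]);P=np.eye(3)-np.outer(d,d);A.append(P);b.append(P@o)
    A_=np.vstack(A);b_=np.hstack(b);x,*_=np.linalg.lstsq(A_,b_,rcond=None)
    return x,[np.linalg.norm(P@x-q) for P,q in zip(A,b)]
def ray(c,uv,z):
    R=np.array(c["R"]);d=R.T@np.linalg.inv(c["mtx"])@np.array([*uv,1.]);o=-R.T@np.array(c["t"])
    return o+d*(z-o[2])/d[2]
def proj(c,X):
    p=np.array(c["mtx"])@(np.array(c["R"])@np.array(X)+np.array(c["t"]));return p[:2]/p[2]
def rel(s,pos,Rt):  # row shift(cm)/turn to reach pos, Rt
    q=s["ee_rot"];R0=Ro.from_quat([q[1],q[2],q[3],q[0]])
    return (R0.inv()*Rt).as_rotvec(), R0.inv().apply(np.array(pos)-s["eef_pos"])/10
E
python3 - <<'E'
from h import *
d=pickle.load(open("c0.pkl","rb"));T=d["top"];S=d["side"]
print("mouth",tri([(T,(264.8,170.2)),(S,(262.5,189.9))]),ray(T,(264.8,170.2),56))
print("bell",ray(T,(329.3,172.9),56))
print("tip",tri([(T,(167.1,215.3)),(S,(238,249.6))]),ray(T,(167.1,215.3),78))
print("root",tri([(T,(148,213.3)),(S,(225,258))]),ray(T,(148,213.3),78))
print("lock",tri([(T,(124.8,210.3)),(S,(199.5,261))]),ray(T,(124.8,210.3),117))
for n,p in dict(beaker=(289,235),syrup=(184,134),cups=(220,123)).items(): print(n,ray(T,p,150))
E
```

```text
mouth (array([ 616.03440852, -162.34096361,   55.43821391]), [np.float64(0.7638219171438608), np.float64(0.7638219171436723)]) [ 616.63614071 -161.91293523   56.        ]
bell [ 602.36179039 -361.98614589   56.        ]
tip (array([483.17808288, 139.74347665,  78.77729807]), [np.float64(2.8017332457514255), np.float64(2.801733245751185)]) [485.46989739 141.504769    78.        ]
root (array([487.20414039, 193.33908675,  87.25304385]), [np.float64(7.5258638382263054), np.float64(7.5258638382266065)]) [493.21987725 199.96536808  78.        ]
lock (array([502.28163028, 258.53865011, 115.33121111]), [np.float64(2.90282099293057), np.float64(2.902820992930535)]) [504.58670978 259.90420839 117.        ]
beaker [ 420.28613517 -223.31824034  150.        ]
syrup [722.48313551  73.53438825 150.        ]
cups [751.65440983 -32.5574223  150.        ]
```

```bash
cat > go.py <<'E'
import sys
from h import *
from rig import ctrl
# usage: go.py x y z yaw_deg
x,y,z,yaw=map(float,sys.argv[1:5])
Rt=Ro.from_euler('z',yaw,degrees=True)*Ro.from_euler('x',180,degrees=True)
s=ctrl.sense();r,t=rel(s,[x,y,z],Rt)
print("turn",r.round(4),"shift cm",t.round(3),"t",round(s["time_s"],2),"j",s["joints"].round(2),"pos",s["eef_pos"].round(1),"F",s["force"].round(1),"w",round(s["grip_width"],3))
E
python3 go.py 608 -262 190 86
python3 - <<'E'
from h import *
d=pickle.load(open("c0.pkl","rb"))["wrist"]
o=-np.array(d["R"]).T@d["t"]
R0=Ro.from_quat([9.85173754e-01,  1.71558296e-01,0,0])
print(R0.inv().apply(o-[177.4,-493.8,230.7]), R0.inv().apply(np.array(d["R"])[2]))
E
```

```text
turn [-7.0000e-04 -7.0000e-04 -1.1562e+00] shift cm [48.361 -7.267  4.105] t 0.15 j [-1.45  0.31  1.5  -0.    1.33 -0.22] pos [ 177.4 -493.9  230.9] F [-0.2 -0.2  0.9] w 1.002
[  75.97210917    0.84148883 -143.69565148] [-0.29617806 -0.00157162  0.95513145]
```

move_arm(
  series=[
    [0, 0, -1.156, 48.4, -7.3, 2, 1],
    [0, 0, -1.156, 48.4, -7.3, 2, 1],
    [0, 0, -1.156, 48.4, -7.3, 2, 1],
    [0, 0, -1.156, 48.4, -7.3, 2, 1],
    [0, 0, -1.156, 48.4, -7.3, 2, 1],
  ],
)

```text
time_s: 0.57
eef_pos: [362.1, -393.9, 222.5]
ee_rot: [-0.0, 0.883, 0.469, 0.0]
force: [-0.0, -1.8, -0.2]
grip_width: 0.993
```

```bash
python3 go.py 608 -262 190 86
```

```text
turn [-3.000e-04 -7.000e-04 -5.253e-01] shift cm [24.706 12.971  3.259] t 0.57 j [-1.05  0.34  1.48  0.    1.32 -0.45] pos [ 362.1 -393.9  222.5] F [-0.  -1.8 -0.2] w 0.993
```

move_arm(
  series=[
    [0, 0, -0.525, 24.7, 13, 3.3, 1],
    [0, 0, -0.525, 24.7, 13, 3.3, 1],
    [0, 0, -0.525, 24.7, 13, 3.3, 1],
    [0, 0, -0.525, 24.7, 13, 3.3, 1],
    [0, 0, -0.525, 24.7, 13, 3.3, 1],
  ],
)

```text
time_s: 0.98
eef_pos: [544.5, -295.8, 197.9]
ee_rot: [-0.0, 0.729, 0.684, 0.0]
force: [-0.7, -0.5, 0.4]
grip_width: 0.997
```

```bash
python3 go.py 608 -262 190 86
```

```text
turn [-0.0005 -0.001   0.0063] shift cm [3.778 6.126 0.789] t 0.98 j [-0.69  0.55  1.24  0.    1.36 -0.62] pos [ 544.5 -295.8  197.9] F [-0.7 -0.5  0.4] w 0.997
```

move_arm(
  series=[
    [0, 0, 0.006, 3.8, 6.1, 0.8, 1],
    [0, 0, 0.006, 3.8, 6.1, 0.8, 1],
    [0, 0, 0.006, 3.8, 6.1, 0.8, 1],
    [0, 0, 0.006, 3.8, 6.1, 0.8, 1],
  ],
)

```text
time_s: 1.32
eef_pos: [608.4, -260.6, 188.6]
ee_rot: [-0.001, 0.73, 0.683, -0.0]
force: [-1.1, -0.2, -0.7]
grip_width: 1.0
```

```bash
cat > shot.py <<'E'
import sys
from h import *
from rig import ctrl,capture
n,o=sys.argv[1:3]
c=capture(n);pickle.dump(c,open(f"{o}.pkl","wb"))
f=c["frame"][:,:,::-1]
if len(sys.argv)>3:
    x,y,w,h,s=map(int,sys.argv[3:8]);f=f[y:y+h,x:x+w]
    f=cv2.resize(f,None,fx=s,fy=s,interpolation=cv2.INTER_CUBIC)
cv2.imwrite(f"pics/{o}.png",f)
E
python3 go.py 608 -262 190 86; python3 shot.py wrist w1
```

```text
turn [-0.0021 -0.0017  0.0027] shift cm [-0.146 -0.027 -0.14 ] t 1.32 j [-0.58  0.65  1.09  0.    1.4  -0.51] pos [ 608.4 -260.6  188.6] F [-1.1 -0.2 -0.7] w 1.0
```

View pics/w1.png

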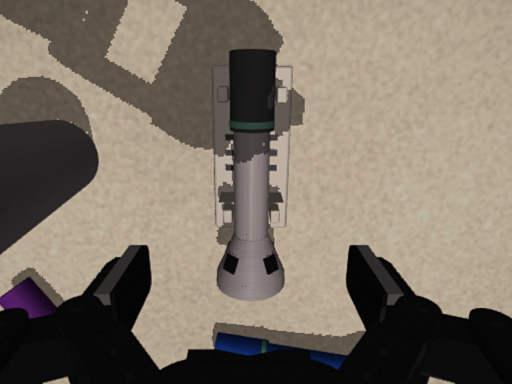

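Wrist picture: the grey shaft lies almost vertical in the image, mouth at (252,50), band end at (251,131), bell start at (251,238), bell end about (250,296). The beaker is to the left and blue is at the bottom, well off the jaws' way.

Run:
```python
from h import *
c=pickle.load(open("w1.pkl","rb"));d=pickle.load(open("c0.pkl","rb"));T=d["top"]
f=c["frame"][:,:,::-1]
cv2.imwrite("pics/w1c.png",cv2.resize(f[40:305,200:300],None,fx=2.2*1.0,fy=2.2,interpolation=cv2.INTER_CUBIC))
a=ray(c,(252.5,95),56);b=ray(c,(251.5,200),56);print(a,b,np.degrees(np.arctan2(*(a-b)[[1,0]])))
print("x30",ray(c,(252,131),74),"x-62",ray(c,(251,238),71),"mouthtop",ray(c,(252.5,50),74))
# height check: width of sleeve/tube in view
for r,(l,q) in {95:(230,275.5),200:(235,268.5)}.items(): print(np.linalg.norm(ray(c,(l,r),56)-ray(c,(q,r),56)))
# two-view
print(tri([(T,(264.8,170.2)),(c,(252.5,56))]))
# band end, both views (top of the sleeve)
print(tri([(T,(255+232/8-.5,150+170/8-.5)),(c,(252,131))]))
print(proj(d["side"],(616,-162,56)))
```

```text
[ 616.30360497 -196.12030375   56.        ] [ 609.83216686 -284.26407156   56.        ] 85.80092815895121
x30 [ 614.10460548 -221.99448023   74.        ] x-62 [ 607.43855274 -313.22697757   71.        ] mouthtop [ 618.1446769  -164.42600106   74.        ]
36.10667553442346
29.17261358769043
(array([ 619.45765016, -163.65854759,    9.62935313]), [np.float64(0.8052615221605611), np.float64(0.8052615221606344)])
(array([ 612.79550683, -219.74901146,   79.96499855]), [np.float64(1.9176190344537296), np.float64(1.9176190344534978)])
[262.20678931 189.78076244]
```

View pics/w1c.png

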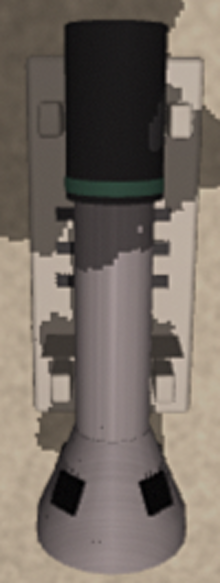

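```bash
python3 go.py 612.2 -252.3 37.5 85.8
```

```text
turn [-0.0016 -0.0012  0.0045] shift cm [ 0.944  0.423 15.175] t 1.37 j [-0.58  0.65  1.09  0.    1.4  -0.51] pos [ 607.6 -261.6  189.2] F [ 0.5 -0.7  0.2] w 0.999
```

move_arm(
  series=[
    [0, 0, 0.004, 0.9, 0.4, 4, 1],
    [0, 0, 0.004, 0.9, 0.4, 8, 1],
    [0, 0, 0.004, 0.9, 0.4, 11, 1],
    [0, 0, 0.004, 0.9, 0.4, 13, 1],
    [0, 0, 0.004, 0.9, 0.4, 13, 1],
  ],
)

```text
time_s: 1.78
eef_pos: [608.9, -252.8, 55.0]
ee_rot: [-0.005, 0.733, 0.68, -0.001]
force: [-0.5, 1.3, -0.7]
grip_width: 1.001
```

```bash
python3 go.py 612.2 -252.3 37.5 85.8; python3 shot.py wrist w2
```

```text
turn [-0.0087 -0.0048 -0.0014] shift cm [0.062 0.337 1.745] t 1.78 j [-0.57  0.78  1.23  0.    1.14 -0.5 ] pos [ 608.9 -252.8   55. ] F [-0.5  1.3 -0.7] w 1.001
```

View pics/w2.png

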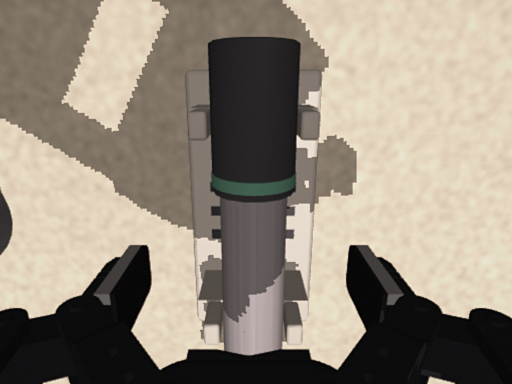

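The wrist view shows the shaft axis at column 254, jaw centre about 249, so the jaws need about 3 mm to the right. This agrees with the measured shift.

move_arm(
  series=[
    [-0.008, -0.005, 0, 0.1, 0.34, 1, 1],
    [-0.008, -0.005, 0, 0.1, 0.34, 1.75, 1],
    [-0.008, -0.005, 0, 0.1, 0.34, 1.75, 1],
  ],
)

```text
time_s: 2.08
eef_pos: [613.3, -253.0, 40.9]
ee_rot: [0.002, 0.733, 0.68, 0.0]
force: [0.3, -0.0, -0.1]
grip_width: 1.002
```

```bash
python3 go.py 612.2 -252.3 37.5 85.8
```

```text
turn [ 0.003   0.0022 -0.0019] shift cm [ 0.067 -0.116  0.338] t 2.08 j [-0.57  0.8   1.24 -0.    1.11 -0.49] pos [ 613.3 -253.    40.9] F [ 0.3 -0.  -0.1] w 1.002
```

move_arm(
  series=[
    [0, 0, 0, 0, -0.1, 0.3, 0.6],
    [0, 0, 0, 0, -0.1, 0.3, 0.3],
    [0, 0, 0, 0, -0.1, 0.3, 0.1],
    [0, 0, 0, 0, -0.1, 0.3, 0],
    [0, 0, 0, 0, -0.1, 0.3, 0],
  ],
  grip_force=50,
)

```text
time_s: 2.5
eef_pos: [612.5, -253.2, 38.6]
ee_rot: [0.002, 0.733, 0.68, 0.0]
force: [-2.2, 1.3, 2.2]
grip_width: 0.339
```

```bash
python3 go.py 612.2 -252.3 37.5 85.8
```

```text
turn [ 0.0036  0.0026 -0.0018] shift cm [ 0.086 -0.034  0.109] t 2.5 j [-0.57  0.8   1.24 -0.    1.1  -0.49] pos [ 612.5 -253.2   38.6] F [-2.2  1.3  2.2] w 0.339
```

move_arm(
  series=[
    [0, 0, 0, 0, 0, -1, 0],
    [0, 0, 0, 0, 0, -3, 0],
    [0, 0, 0, 0, 0, -6, 0],
    [0, 0, 0, 0, 0, -10, 0],
    [0, 0, 0, 0, 0, -13.5, 0],
  ],
  grip_force=80,
)

```text
time_s: 2.92
eef_pos: [611.7, -252.5, 175.8]
ee_rot: [0.002, 0.733, 0.68, 0.0]
force: [1.0, -0.2, -2.3]
grip_width: 0.326
```

```bash
python3 go.py 565 90 172 81.5;python3 shot.py wrist w3
```

```text
turn [0.0033 0.0023 0.0734] shift cm [33.804 -7.223  0.276] t 2.92 j [-0.57  0.66  1.11 -0.    1.37 -0.49] pos [ 611.7 -252.5  175.8] F [ 1.  -0.2 -2.3] w 0.326
```

View pics/w3.png

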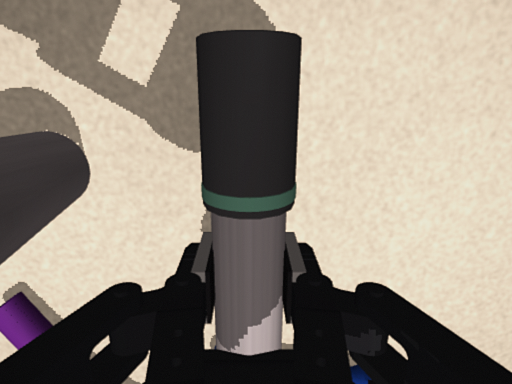

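The shaft is lifted and straight in the jaws (mouth at about (249,34), centred).

move_arm(
  series=[
    [0, 0, 0.073, 33.8, -7.2, 0.3, 0],
    [0, 0, 0.073, 33.8, -7.2, 0.3, 0],
    [0, 0, 0.073, 33.8, -7.2, 0.3, 0],
    [0, 0, 0.073, 33.8, -7.2, 0.3, 0],
    [0, 0, 0.073, 33.8, -7.2, 0.3, 0],
  ],
)

```text
time_s: 3.38
eef_pos: [584.2, -44.3, 176.1]
ee_rot: [0.008, 0.757, 0.653, 0.002]
force: [1.7, 0.6, -3.1]
grip_width: 0.323
```

```bash
python3 go.py 565 90 172 81.5
```

```text
turn [0.0146 0.0072 0.0002] shift cm [13.001 -3.884  0.258] t 3.38 j [-0.27  0.48  1.4  -0.01  1.24 -0.12] pos [584.2 -44.3 176.1] F [ 1.7  0.6 -3.1] w 0.323
```

move_arm(
  series=[
    [0.012, 0.006, 0, 13, -3.9, 0.3, 0],
    [0.012, 0.006, 0, 13, -3.9, 0.3, 0],
    [0.012, 0.006, 0, 13, -3.9, 0.3, 0],
    [0.012, 0.006, 0, 13, -3.9, 0.3, 0],
    [0.012, 0.006, 0, 13, -3.9, 0.3, 0],
  ],
)

```text
time_s: 3.8
eef_pos: [563.9, 93.3, 171.7]
ee_rot: [0.001, 0.756, 0.655, 0.0]
force: [-0.1, 0.0, -3.6]
grip_width: 0.325
```

```bash
python3 go.py 565 90 172 81.5;python3 shot.py wrist w4
```

```text
turn [0.0019 0.0007 0.0046] shift cm [-0.307  0.156 -0.034] t 3.8 j [-0.04  0.46  1.44 -0.    1.24  0.1 ] pos [563.9  93.3 171.7] F [-0.1  0.  -3.6] w 0.325
```

View pics/w4.png

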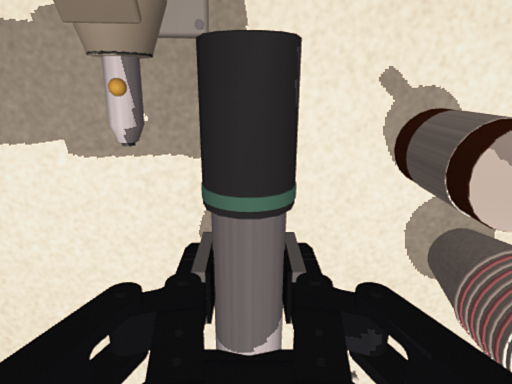

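The spigot shows left of the held sleeve: root at about (121,53), ball (117,87), tip (127,140). Syrup and cups are on the right and clear. I'll move for a second, baseline view.

move_arm(
  series=[
    [0, 0, 0, 4, -1, 0, 0],
    [0, 0, 0, 7, -2, 0, 0],
    [0, 0, 0, 7, -2, 0, 0],
    [0, 0, 0, 7, -2, 0, 0],
  ],
)

```text
time_s: 4.18
eef_pos: [555.0, 163.2, 171.5]
ee_rot: [0.002, 0.756, 0.654, 0.0]
force: [0.3, -1.5, -3.1]
grip_width: 0.324
```

```bash
python3 go.py 565 90 172 81.5;python3 shot.py wrist w5
python3 - <<'E'
import cv2
f=cv2.imread("pics/w4.png");cv2.imwrite("pics/w4c.png",cv2.resize(f[30:160,60:190],None,fx=4.5,fy=4.5,interpolation=cv2.INTER_CUBIC))
E
```

```text
turn [0.0025 0.0018 0.0038] shift cm [-7.097  2.048 -0.028] t 4.18 j [ 0.08  0.48  1.42 -0.    1.24  0.23] pos [555.  163.2 171.5] F [ 0.3 -1.5 -3.1] w 0.324
```

View pics/w5.png

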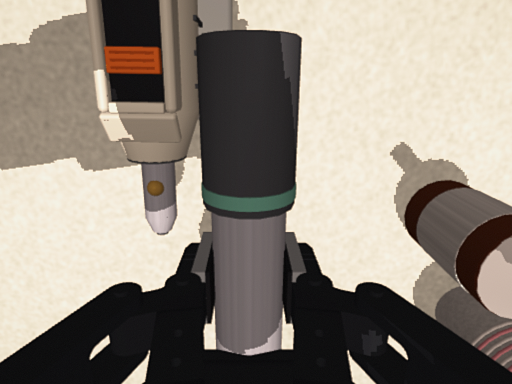

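View pics/w4c.png

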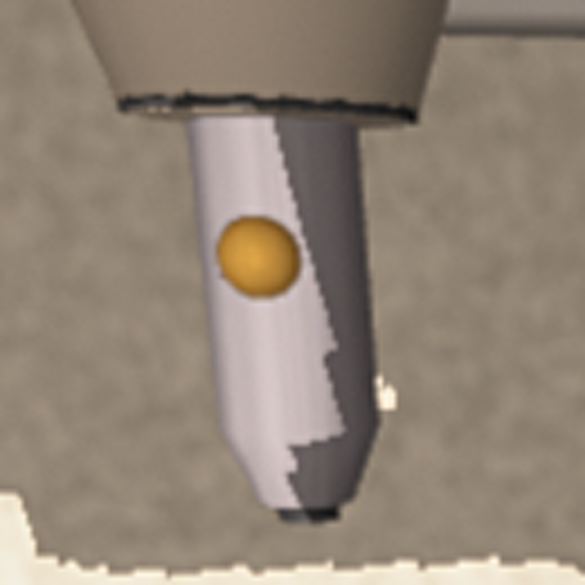

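Run:
```python
import cv2
f=cv2.imread("pics/w5.png");cv2.imwrite("pics/w5c.png",cv2.resize(f[140:245,110:215],None,fx=5.5,fy=5.5,interpolation=cv2.INTER_CUBIC))
cv2.imwrite("pics/w5d.png",cv2.resize(f[0:160,80:250],None,fx=3.7,fy=3.7,interpolation=cv2.INTER_CUBIC))
```

```text
(no output)
```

View pics/w5c.png

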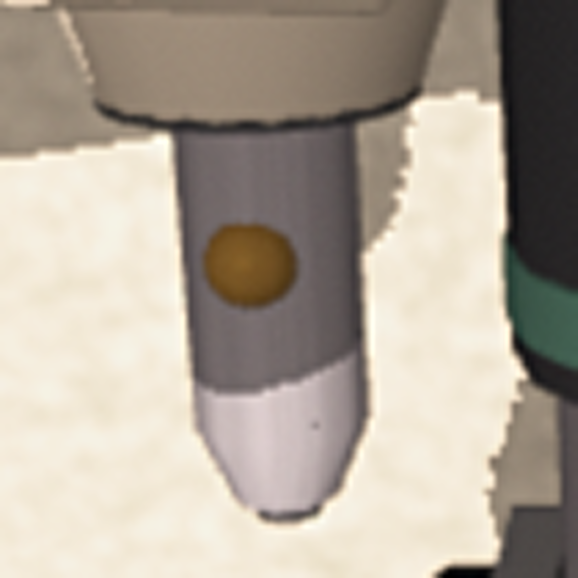

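View pics/w5d.png

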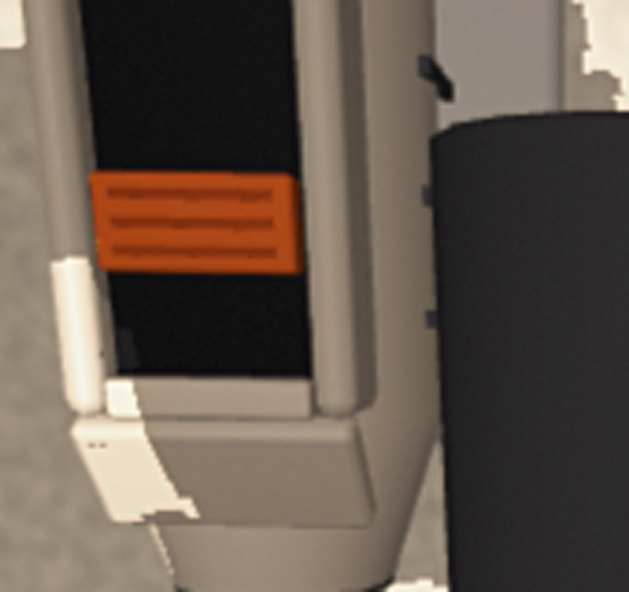

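Run:
```python
from h import *
a=pickle.load(open("w4.pkl","rb"));b=pickle.load(open("w5.pkl","rb"))
d=pickle.load(open("c0.pkl","rb"));T=d["top"];S=d["side"]
print("ball tri",tri([(a,(117.0,86.7)),(b,(155.2,187.8))]), ray(a,(117,86.7),88),ray(b,(155.2,187.8),88))
print("ball T,S", ray(T,(70+591/7-.5,180+239/7-.5),90), tri([(T,(154,213.7)),(S,(125+610/6-.5,235+108/6-.5)),(a,(117.0,86.7)),(b,(155.2,187.8))]))
for c,p,q in((a,(120.9,62.9),(125.7,118.5)),(b,(158.1,166.9),(160.7,210.5))):
    P=ray(c,p,78);Q=ray(c,q,78);dd=P-Q;print("spig",P,Q,np.degrees(np.arctan2(dd[1],dd[0])))
# tip: silhouette bottom of end face (lower rim r=7 -> approx z 71..78)
print("tip",tri([(a,(60+308/4.5,30+513/4.5)),(b,(110+287/5.5,140+516/5.5))]))
# lock center in b (z117), slot front edge
for c in(b,):
    print("lock fr/bk",ray(c,(80+200/3.7,272/3.7),117),ray(c,(80+196/3.7,172/3.7),117),"slotfront",ray(c,(80+208/3.7,378/3.7),117))
    l=[ray(c,(80+x/3.7,y/3.7),117) for x,y in((104,272),(303,272),(92,173),(298,176))];print(l, np.linalg.norm(l[0]-l[1]))
for c,tcp in((a,(563.9,93.3,171.7)),(b,(555,163.2,171.5))):
    P=ray(c,(249,60),190.4);Q=ray(c,(249.5,300),190.4);dd=P-Q
    print("sleeve",P,Q,np.degrees(np.arctan2(dd[1],dd[0])),"mouthtop",ray(c,(249,31.5),208.4), "TCP",tcp)
    w=np.linalg.norm(ray(c,(197.5,60),190.4)-ray(c,(300.5,60),190.4));print("sleeve w",w)
```

```text
ball tri (array([491.79702577, 176.19298436,  90.72279943]), [np.float64(0.0426093046038043), np.float64(0.04260930460445287)]) [490.74127291 176.29030857  88.        ] [490.93963834 175.45324121  88.        ]
ball T,S [491.83213948 179.13974767  90.        ] (array([490.88825229, 176.45999321,  90.2132968 ]), [np.float64(2.4854719190297496), np.float64(2.6689101383560616), np.float64(0.6778546466150056), np.float64(0.8688332877035709)])
spig [493.48819203 191.02806556  78.        ] [487.5438173  155.16058982  78.        ] 80.58981216383837
spig [493.29252513 187.94966835  78.        ] [487.6760393  154.51417294  78.        ] 80.46449318249736
tip (array([487.00199815, 138.20784065,  84.15828097]), [np.float64(0.3189298663668285), np.float64(0.318929866366881)])
lock fr/bk [503.97558318 250.60285872 117.        ] [506.80774724 264.33747428 117.        ] slotfront [501.40443628 235.26361362 117.        ]
[array([489.65853047, 252.6877769 , 117.        ]), array([519.34111916, 248.36525536, 117.        ]), array([491.60430614, 266.41099563, 117.        ]), array([521.56602939, 261.63648416, 117.        ])] 29.99567074587014
sleeve [576.49161879 174.55688388 190.4       ] [562.75078732  77.70691257 190.4       ] 81.92491218270561 mouthtop [577.39663812 181.28567685 208.4       ] TCP (563.9, 93.3, 171.7)
sleeve w 35.84894661413325
sleeve [567.59950491 244.47800169 190.4       ] [553.79296124 147.73054301 190.4       ] 81.87832595603813 mouthtop [568.50082065 251.21073712 208.4       ] TCP (555, 163.2, 171.5)
sleeve w 35.78560012528282
```

Both views agree. Root is at (493.9,194.6), tip about (484.7,139.4), axis yaw 80.5°, ball height about 90 (text 88). The slot front edge also fits. Next I go to the staging point.

```bash
python3 go.py 466 28 130 80.5
```

```text
turn [0.0026 0.0019 0.02  ] shift cm [-14.572  -6.885   4.164] t 4.23 j [ 0.08  0.48  1.42 -0.    1.24  0.23] pos [555.2 162.3 171.5] F [ 0.7 -0.1 -3.7] w 0.329
```

move_arm(
  series=[
    [0.002, 0.002, 0.02, -4, -2, 0, 0],
    [0.002, 0.002, 0.02, -8, -4, 0, 0],
    [0.002, 0.002, 0.02, -12, -6, 1, 0],
    [0.002, 0.002, 0.02, -14.6, -6.9, 3, 0],
    [0.002, 0.002, 0.02, -14.6, -6.9, 4.1, 0],
  ],
)

```text
time_s: 4.65
eef_pos: [463.1, 22.6, 129.7]
ee_rot: [0.0, 0.765, 0.644, -0.001]
force: [-0.4, 0.6, -3.6]
grip_width: 0.321
```

```bash
python3 go.py 466.5 31 60 80.5
```

```text
turn [-0.0013  0.0016 -0.0057] shift cm [0.893 0.206 6.966] t 4.65 j [-0.2   0.29  1.81 -0.    1.04 -0.03] pos [463.1  22.6 129.7] F [-0.4  0.6 -3.6] w 0.321
```

move_arm(
  series=[
    [0, 0, -0.004, 0.6, 0.2, 2, 0],
    [0, 0, -0.004, 0.6, 0.2, 5, 0],
    [0, 0, -0.004, 0.6, 0.2, 6.95, 0],
    [0, 0, -0.004, 0.6, 0.2, 6.95, 0],
    [0, 0, -0.004, 0.6, 0.2, 6.95, 0],
  ],
)

```text
time_s: 5.07
eef_pos: [466.0, 26.9, 60.3]
ee_rot: [-0.0, 0.764, 0.645, -0.001]
force: [0.1, -0.3, -2.2]
grip_width: 0.324
```

```bash
python3 go.py 466.5 31 60 80.5;python3 shot.py wrist w6;python3 shot.py side s6 180 190 130 100 6;python3 shot.py top t6 130 180 130 60 6;python3 go.py 466.5 31 60 80.5
```

```text
turn [-0.0023  0.0017 -0.0035] shift cm [ 0.41  -0.017  0.025] t 5.07 j [-0.19  0.41  1.87 -0.    0.87 -0.02] pos [466.   26.9  60.3] F [ 0.1 -0.3 -2.2] w 0.324
turn [ 0.0015  0.0017 -0.0023] shift cm [ 0.338 -0.104  0.164] t 5.22 j [-0.19  0.41  1.86 -0.    0.87 -0.02] pos [467.   27.5  61.6] F [ 0.8 -0.  -3.7] w 0.323
```

View pics/w6.png

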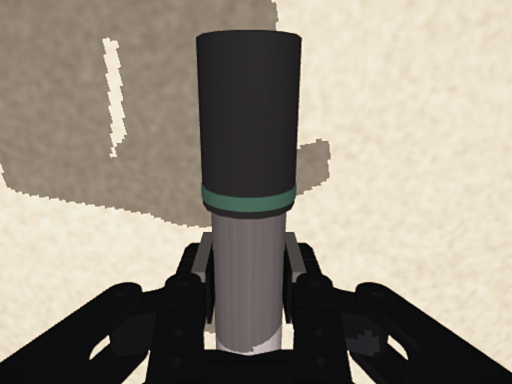

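View pics/s6.png

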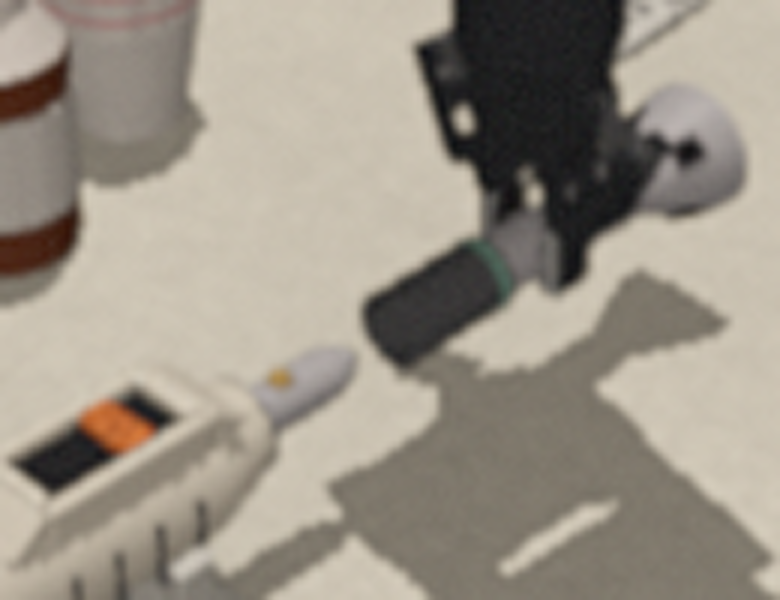

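View pics/t6.png

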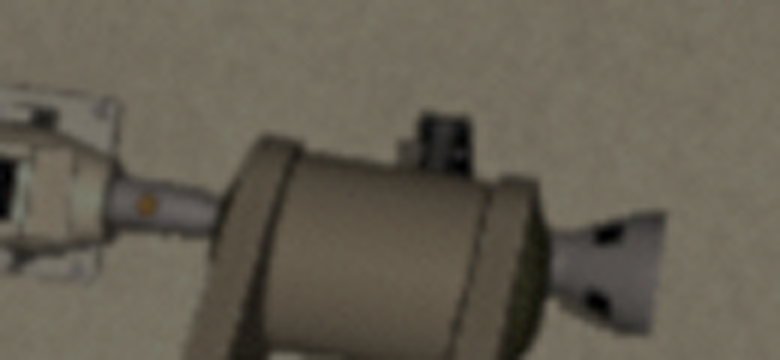

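Side view: spigot tip (345,360 in the crop) and sleeve mouth (385,333) are collinear to within about 1 px. I'll average the noisy pose before insertion.

```bash
cat > avg.py <<'E'
import sys
from h import *
from rig import ctrl,capture
N=int(sys.argv[1])
P=[];Q=[];F=[];J=[]
for i in range(N):
    s=ctrl.sense();P.append(s["eef_pos"]);q=s["ee_rot"];Q.append([q[1],q[2],q[3],q[0]]);F.append(s["force"]);J.append(s["joints"]);capture("side")
p=np.mean(P,0);R=Ro.from_quat(Q).mean()
print("pos",p.round(2),"sd",np.std(P,0).round(2),"F",np.mean(F,0).round(2),"t",s["time_s"])
M=R.as_matrix();yaw=np.degrees(np.arctan2(M[1,0],M[0,0]));print("yaw",yaw.round(2),"xaxis z",M[2,0].round(4),"zaxis",M[:,2].round(4))
if len(sys.argv)>2:
    x,y,z,a=map(float,sys.argv[2:6]);Rt=Ro.from_euler('z',a,degrees=True)*Ro.from_euler('x',180,degrees=True)
    print("turn",(R.inv()*Rt).as_rotvec().round(4),"cm",(R.inv().apply(np.array([x,y,z])-p)/10).round(3))
E
python3 avg.py 10 467.3 35.8 59.7 80.5
python3 - <<'E'
from h import *
c=pickle.load(open("s6.pkl","rb"))
g=lambda P:(proj(c,P)-[180,190]+.5)*6-.5
u=np.array([.165,.986,0]);root=np.array([493.9,194.6,78])
print(g(root),g(root-44*u),g(root-56*u)); m=np.array([467,27.3,79.3]); print("sleeve mouth",g(m+90*u),g(m+30*u),"bell",g(m-110*u))
E
```

```text
pos [466.37  27.97  60.89] sd [0.33 0.22 0.48] F [-0.08 -0.13 -3.33] t 5.6667
yaw 80.4 xaxis z -0.0016 zaxis [-2.0e-04 -1.6e-03 -1.0e+00]
turn [ 0.0001  0.0016 -0.0017] cm [ 0.788 -0.039  0.118]
[239.79974389 421.67741415] [320.27628908 372.2716426 ] [341.54269571 359.21587306]
sleeve mouth [380.56913764 330.59096404] [480.2800082  269.52536449] bell [689.97495636 141.10257909]
```

move_arm(
  series=[
    [0, 0.0016, 0, 0.6, -0.07, 0.1, 0],
    [0, 0.0016, 0, 1.2, -0.07, 0.1, 0],
    [0, 0.0016, 0, 1.8, -0.07, 0.1, 0],
    [0, 0.0016, 0, 2.3, -0.07, 0.1, 0],
    [0, 0.0016, 0, 2.8, -0.07, 0.1, 0],
  ],
)

```text
time_s: 6.13
eef_pos: [470.0, 56.7, 59.2]
ee_rot: [-0.0, 0.764, 0.646, -0.0]
force: [-0.6, 0.7, -3.4]
grip_width: 0.329
```

```bash
python3 avg.py 6 473 71 59.7 80.5; python3 shot.py side s7 180 190 130 100 6;python3 shot.py wrist w7
```

```text
pos [469.99  56.45  59.17] sd [0.05 0.45 0.01] F [-0.11  0.08 -3.27] t 6.3833
yaw 80.44 xaxis z 0.0001 zaxis [-1.2e-03  3.0e-04 -1.0e+00]
turn [-0.0012 -0.0001 -0.001 ] cm [ 1.485  0.055 -0.053]
```

View pics/s7.png

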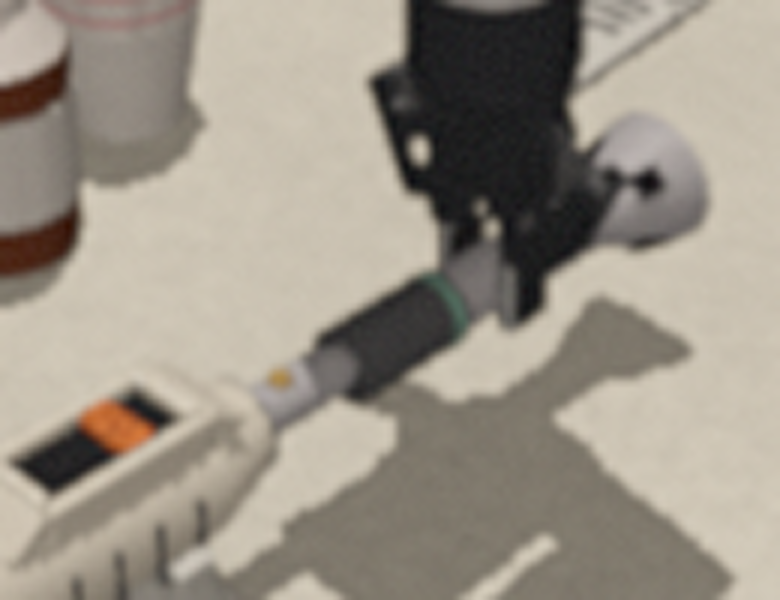

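View pics/w7.png

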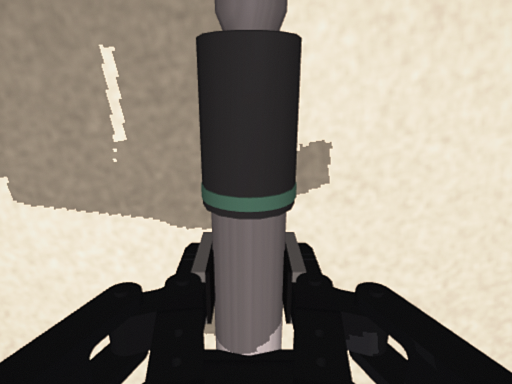

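Run:
```python
import cv2
f=cv2.imread("pics/w7.png");cv2.imwrite("pics/w7c.png",cv2.resize(f[0:75,185:315],None,fx=6,fy=6,interpolation=cv2.INTER_CUBIC))
```

```text
(no output)
```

View pics/w7c.png

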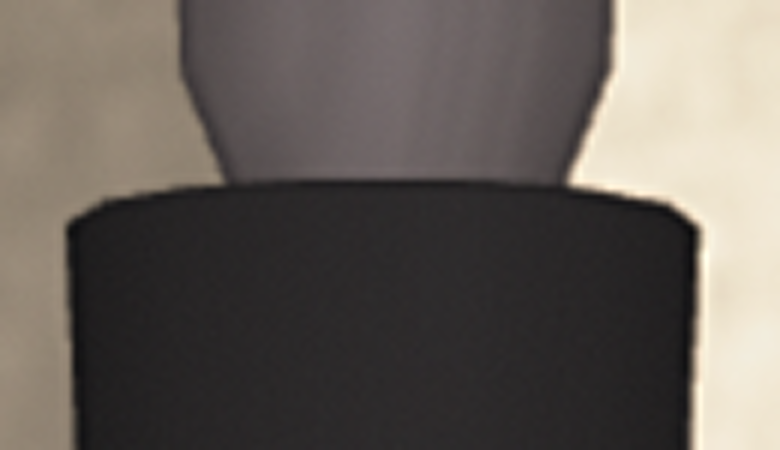

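Sleeve centre is at crop column 382 and spigot centre at 396, so the sleeve needs +0.8 mm in tool y. The width ratio says the heights match.

move_arm(
  series=[
    [0, 0, -0.001, 0, 0.08, 0, 0],
    [0, 0, -0.001, 0.4, 0.08, 0, 0],
    [0, 0, -0.001, 0.8, 0.08, 0, 0],
    [0, 0, -0.001, 1.2, 0.08, 0, 0],
    [0, 0, -0.001, 1.2, 0.08, 0, 0],
  ],
)

```text
time_s: 6.95
eef_pos: [472.8, 68.1, 59.2]
ee_rot: [-0.0, 0.763, 0.646, -0.0]
force: [1.0, 0.2, -2.8]
grip_width: 0.325
```

```bash
python3 avg.py 6 473 71 59.7 80.5; python3 shot.py wrist w8;  python3 - <<'E'
import cv2
f=cv2.imread("pics/w8.png");cv2.imwrite("pics/w8c.png",cv2.resize(f[0:75,185:315],None,fx=6,fy=6,interpolation=cv2.INTER_CUBIC))
E
```

```text
pos [472.75  67.66  59.19] sd [0.05 0.27 0.01] F [-0.02  0.19 -2.89] t 7.2
yaw 80.47 xaxis z 0.0001 zaxis [-1.2e-03  3.0e-04 -1.0e+00]
turn [-0.0012 -0.0001 -0.0006] cm [ 0.334 -0.03  -0.051]
```

View pics/w8c.png

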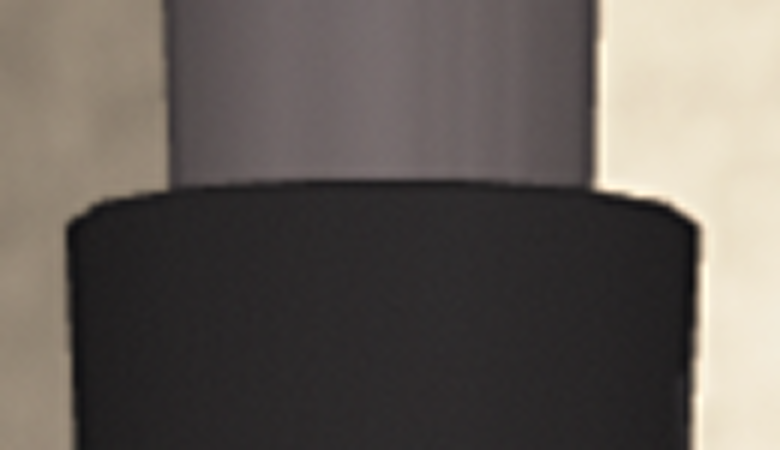

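Now centred (both at 382–383 in the crop), parallel, and no force.

move_arm(
  series=[
    [0, 0, 0, 0.4, 0, 0, 0],
    [0, 0, 0, 0.8, 0, 0, 0],
    [0, 0, 0, 1.2, 0, 0, 0],
    [0, 0, 0, 1.5, 0, 0, 0],
    [0, 0, 0, 1.5, 0, 0, 0],
  ],
)

```text
time_s: 7.72
eef_pos: [475.3, 82.7, 59.2]
ee_rot: [-0.0, 0.763, 0.646, -0.0]
force: [-1.0, -0.4, -2.3]
grip_width: 0.322
```

```bash
python3 avg.py 6 478.9 105.9 59.2 80.5; python3 shot.py wrist w9;  python3 - <<'E'
import cv2
f=cv2.imread("pics/w9.png");cv2.imwrite("pics/w9c.png",cv2.resize(f[0:75,185:315],None,fx=6,fy=6,interpolation=cv2.INTER_CUBIC))
E
```

```text
pos [475.22  82.3   59.18] sd [0.03 0.22 0.01] F [-0.2   0.2  -2.56] t 7.9667
yaw 80.46 xaxis z 0.0001 zaxis [-1.2e-03  3.0e-04 -1.0e+00]
turn [-0.0013 -0.0001 -0.0008] cm [ 2.388e+00 -2.800e-02 -1.000e-03]
```

View pics/w9c.png

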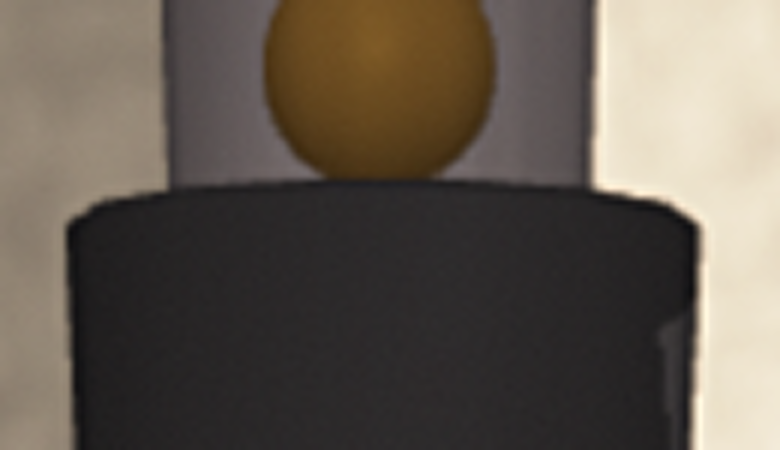

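move_arm(
  series=[
    [0, 0, 0, 0.3, 0, 0, 0],
    [0, 0, 0, 0.6, 0, 0, 0],
    [0, 0, 0, 0.9, 0, 0, 0],
    [0, 0, 0, 1.2, 0, 0, 0],
    [0, 0, 0, 1.4, 0, 0, 0],
  ],
)

```text
time_s: 8.48
eef_pos: [477.6, 95.3, 59.4]
ee_rot: [-0.0, 0.763, 0.646, -0.001]
force: [-1.7, -7.9, 0.9]
grip_width: 0.327
```

```bash
python3 avg.py 4 478.9 105.9 59.2 80.5
```

```text
pos [477.65  95.86  59.48] sd [0.06 0.31 0.04] F [-1.32 -1.9   1.82] t 8.6333
yaw 80.44 xaxis z -0.0003 zaxis [-1.1e-03 -1.0e-04 -1.0e+00]
turn [-0.001   0.0003 -0.001 ] cm [ 1.011 -0.043  0.028]
```

The ball is being ridden over (8 N). I'll continue gently.

move_arm(
  series=[
    [0, 0, 0, 0.2, 0, 0, 0],
    [0, 0, 0, 0.4, 0, 0, 0],
    [0, 0, 0, 0.6, 0, 0, 0],
    [0, 0, 0, 0.75, 0, 0, 0],
  ],
)

```text
time_s: 9.02
eef_pos: [479.0, 103.8, 59.5]
ee_rot: [-0.001, 0.764, 0.646, 0.0]
force: [-0.0, 1.8, 0.3]
grip_width: 0.324
```

```bash
python3 avg.py 4 478.9 105.9 59.2 80.5; python3 shot.py wrist w10;  python3 - <<'E'
import cv2
f=cv2.imread("pics/w10.png");cv2.imwrite("pics/w10c.png",cv2.resize(f[0:75,185:315],None,fx=6,fy=6,interpolation=cv2.INTER_CUBIC))
E
```

```text
pos [479.17 104.29  59.59] sd [0.09 0.28 0.04] F [0.28 5.88 0.45] t 9.1667
yaw 80.41 xaxis z 0.0019 zaxis [ 1.0e-04  1.9e-03 -1.0e+00]
turn [-0.0002 -0.0019 -0.0016] cm [ 0.155 -0.053  0.039]
```

View pics/w10c.png

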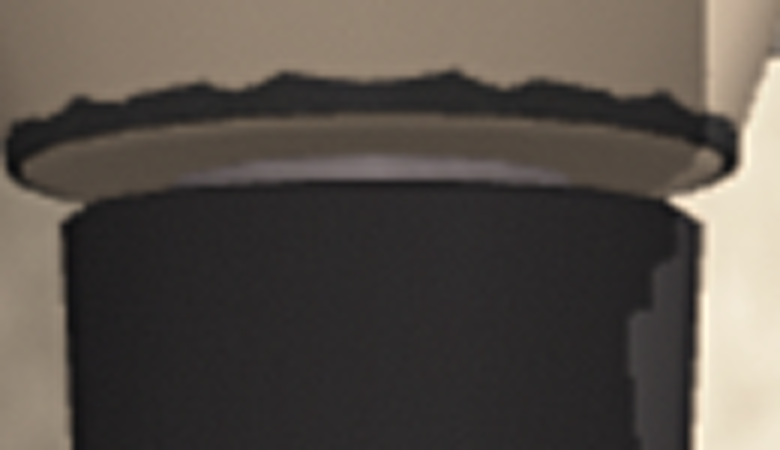

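The force changed sign to +6 N, so the ball has snapped in and is drawing the sleeve home. The picture still shows a gap of a few mm at the shoulder.

move_arm(
  series=[
    [0, 0, 0, 0.1, 0, 0, 0],
    [0, 0, 0, 0.2, 0, 0, 0],
    [0, 0, 0, 0.25, 0, 0, 0],
    [0, 0, 0, 0.25, 0, 0, 0],
  ],
)

```text
time_s: 9.6
eef_pos: [479.7, 106.1, 59.5]
ee_rot: [-0.0, 0.764, 0.646, 0.0]
force: [-1.8, -6.9, -0.1]
grip_width: 0.326
```

```bash
python3 avg.py 4 478.9 105.9 59.2 80.5; python3 shot.py wrist w11;  python3 - <<'E'
import cv2
f=cv2.imread("pics/w11.png");cv2.imwrite("pics/w11c.png",cv2.resize(f[0:75,185:315],None,fx=6,fy=6,interpolation=cv2.INTER_CUBIC))
E
```

```text
pos [479.64 106.13  59.5 ] sd [0.01 0.02 0.01] F [-1.58 -6.45 -0.79] t 9.75
yaw 80.44 xaxis z 0.0006 zaxis [ 0.e+00  7.e-04 -1.e+00]
turn [-0.0001 -0.0006 -0.0011] cm [-0.035 -0.07   0.03 ]
```

View pics/w11c.png

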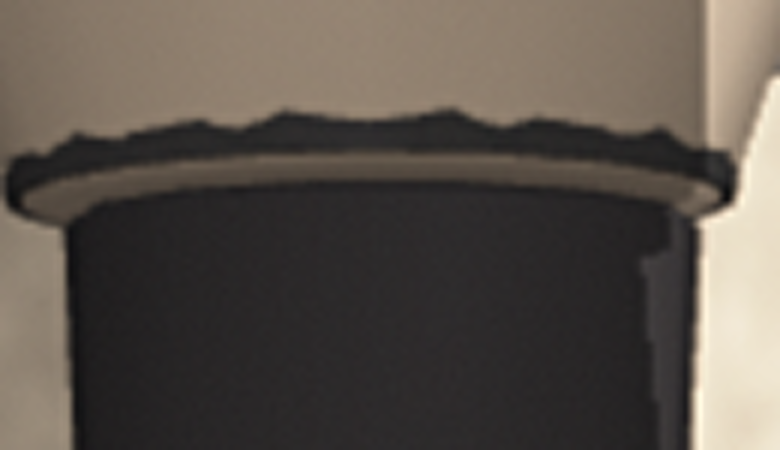

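The sleeve meets the shoulder (stopped, 6.5 N). One small confirming push.

move_arm(
  series=[
    [0, 0, 0, 0.05, 0, 0, 0],
    [0, 0, 0, 0.08, 0, 0, 0],
    [0, 0, 0, 0.08, 0, 0, 0],
  ],
)

```text
time_s: 10.1
eef_pos: [479.7, 106.1, 59.4]
ee_rot: [0.0, 0.763, 0.646, -0.001]
force: [-0.6, -7.9, 0.4]
grip_width: 0.326
```

```bash
python3 avg.py 4 478.9 105.9 59.2 80.5; python3 shot.py side s11 120 190 140 105 5
```

```text
pos [479.68 106.11  59.4 ] sd [0.01 0.01 0.01] F [-1.27 -7.73 -0.3 ] t 10.25
yaw 80.46 xaxis z -0.001 zaxis [-6.e-04 -9.e-04 -1.e+00]
turn [-0.0004  0.001  -0.0008] cm [-0.034 -0.074  0.02 ]
```

View pics/s11.png

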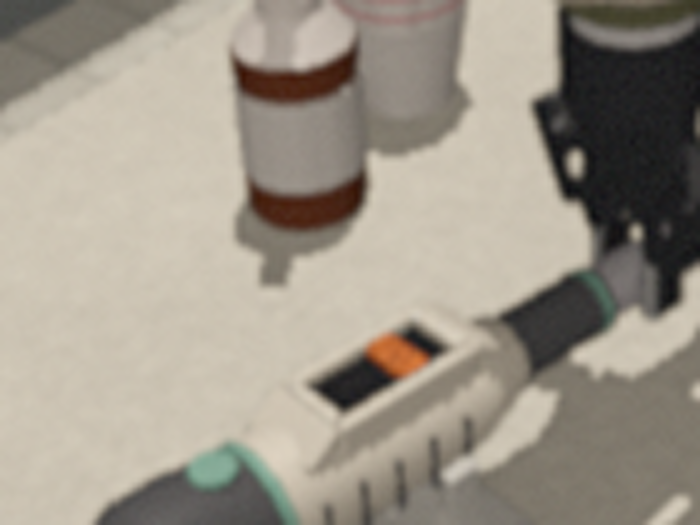

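Side view: the sleeve sits flush against the shoulder with no gap. The end position (479.7,106.1) matches the computed home (479.1,105.9). Releasing and rising.

move_arm(
  series=[
    [0, 0, 0, 0, 0, 0, 0.3],
    [0, 0, 0, 0, 0, 0, 0.6],
    [0, 0, 0, 0, 0, 0, 1],
    [0, 0, 0, 0, 0, 0, 1],
    [0, 0, 0, 0, 0, 0, 1],
  ],
)

```text
time_s: 10.77
eef_pos: [479.8, 106.2, 59.5]
ee_rot: [0.0, 0.763, 0.646, -0.0]
force: [0.4, -0.1, 0.3]
grip_width: 0.877
```

```bash
python3 avg.py 2 478.9 105.9 59.2 80.5
```

```text
pos [479.78 106.22  59.49] sd [0.02 0.02 0.02] F [ 0.45 -0.09 -0.35] t 10.8167
yaw 80.46 xaxis z -0.0008 zaxis [-2.e-04 -8.e-04 -1.e+00]
turn [-0.0001  0.0008 -0.0007] cm [-0.046 -0.081  0.029]
```

move_arm(
  series=[
    [0, 0, 0, 0, 0, -2, 1],
    [0, 0, 0, 0, 0, -5, 1],
    [0, 0, 0, 0, 0, -9, 1],
    [0, 0, 0, 0, 0, -13, 0.5],
    [0, 0, 0, 0, 0, -14, 0],
  ],
)

```text
time_s: 11.28
eef_pos: [481.7, 106.4, 205.4]
ee_rot: [0.003, 0.763, 0.646, 0.003]
force: [0.1, 0.6, 2.4]
grip_width: 0.748
```

```bash
python3 go.py 500 235 190 80.5; python3 shot.py wrist w12
```

```text
turn [ 0.0091 -0.0006 -0.0005] shift cm [12.982 -0.342  1.54 ] t 11.28 j [-0.02  0.26  1.64 -0.    1.23  0.15] pos [481.7 106.4 205.4] F [0.1 0.6 2.4] w 0.748
```

View pics/w12.png

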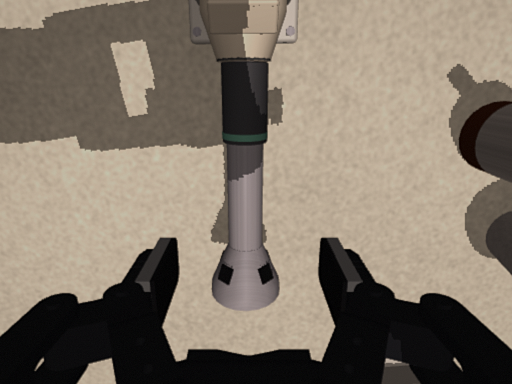

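The shaft stays fitted and straight, sleeve against the shoulder at (244,60). Next I move over the switch with the fingers shut.

move_arm(
  series=[
    [0.006, 0, 0, 4, -0.3, 0.5, 0],
    [0.006, 0, 0, 8, -0.3, 1, 0],
    [0.006, 0, 0, 12, -0.3, 1.5, 0],
    [0.006, 0, 0, 14, -0.3, 1.5, 0],
    [0.006, 0, 0, 14, -0.3, 1.5, 0],
  ],
)

```text
time_s: 11.75
eef_pos: [501.4, 248.3, 187.8]
ee_rot: [0.0, 0.762, 0.647, 0.0]
force: [0.5, 0.7, 0.7]
grip_width: -0.0
```

```bash
python3 avg.py 4 508.8 283.8 135 80.5; python3 shot.py wrist w13
```

```text
pos [501.54 246.08 188.22] sd [0.12 1.46 0.37] F [ 0.06 -0.23  0.23] t 11.9
yaw 80.59 xaxis z -0.0002 zaxis [ 1.e-03 -3.e-04 -1.e+00]
turn [0.001  0.0002 0.0015] cm [3.841 0.094 5.322]
```

View pics/w13.png

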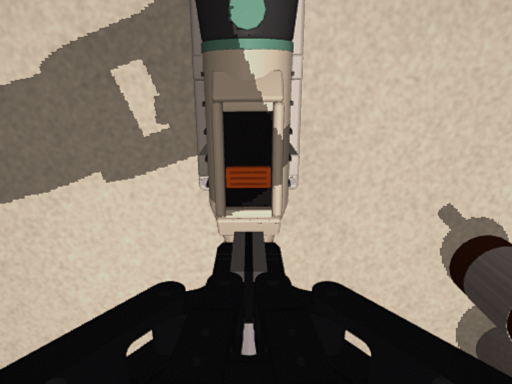

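Picture: the slot runs from rows 110 to 207, the orange switch is at rows 167–188 around column 248, and the shut fingertips are at (249,235), about 15 mm across. They fit the slot.

Run:
```python
from h import *
c=pickle.load(open("w13.pkl","rb"))
u=np.array([.165,.986,0]);root=np.array([493.9,194.6,0]);n=np.array([.986,-.165,0])
for k,p in dict(lockback=(248,167.5),lockfront=(248,188),slotback=(248,111),slotfront=(248,207.5)).items():
    X=ray(c,p,117);print(k,X.round(1),"bx",-((X-root)@u).round(1),"lat",((X-root)@n).round(1))
print("tip lat",((np.array([508.8,283.8,0])-root)@n), tri([(c,(248,167.5)),(pickle.load(open("w5.pkl","rb")),(80+194/3.7,173/3.7))]))
```

```text
lockback [505.8 264.4 117. ] bx -70.8 lat 0.2
lockfront [503.5 250.4 117. ] bx -56.6 lat 0.2
slotback [511.9 300.5 117. ] bx -107.4 lat 0.3
slotfront [501.1 236.6 117. ] bx -42.6 lat 0.2
tip lat -0.026599999999969964 (array([505.96049184, 264.2875488 , 115.86479379]), [np.float64(0.207593260939083), np.float64(0.2075932609391723)])
```

move_arm(
  series=[
    [0, 0, 0, 2, 0.09, 1, 0],
    [0, 0, 0, 3.84, 0.09, 3, 0],
    [0, 0, 0, 3.84, 0.09, 5, 0],
    [0, 0, 0, 3.84, 0.09, 5.3, 0],
    [0, 0, 0, 3.84, 0.09, 5.3, 0],
  ],
)

```text
time_s: 12.42
eef_pos: [509.0, 280.6, 135.6]
ee_rot: [0.0, 0.764, 0.645, -0.0]
force: [-0.1, -0.1, 0.8]
grip_width: 0.004
```

```bash
python3 avg.py 5 508.8 283.8 113 80.5; python3 shot.py wrist w14
```

```text
pos [509.78 280.96 137.16] sd [0.4  0.23 0.85] F [-0.02  0.47  0.26] t 12.6167
yaw 80.34 xaxis z 0.0004 zaxis [ 3.e-03 -1.e-04 -1.e+00]
turn [ 0.003  -0.0004 -0.0028] cm [ 0.263 -0.152  2.415]
```

View pics/w14.png

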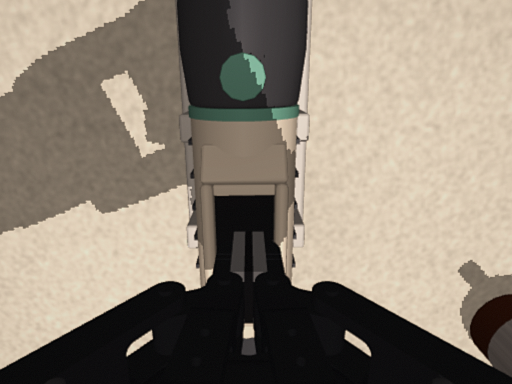

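The fingers (columns 233–267) are inside the slot (215–277) and will be lowered with a 1.5 mm shift left.

move_arm(
  series=[
    [0.003, 0, -0.002, 0.25, -0.15, 0.7, 0],
    [0.003, 0, -0.002, 0.25, -0.15, 1.2, 0],
    [0.003, 0, -0.002, 0.25, -0.15, 1.7, 0],
    [0.003, 0, -0.002, 0.25, -0.15, 2.0, 0],
    [0.003, 0, -0.002, 0.25, -0.15, 2.0, 0],
  ],
)

```text
time_s: 13.13
eef_pos: [508.5, 284.0, 116.4]
ee_rot: [-0.0, 0.763, 0.646, -0.0]
force: [-0.4, 0.1, -0.7]
grip_width: 0.004
```

```bash
python3 avg.py 6 508.8 283.8 113.5 80.5
```

```text
pos [508.83 284.11 117.23] sd [0.2  0.06 0.46] F [-0.11 -0.   -0.36] t 13.3833
yaw 80.49 xaxis z 0.0008 zaxis [ 7.e-04  7.e-04 -1.e+00]
turn [ 0.0006 -0.0008 -0.0002] cm [-0.032  0.002  0.373]
```

move_arm(
  series=[
    [0, 0, 0, 0, 0, 0.2, 0],
    [0, 0, 0, 0, 0, 0.4, 0],
    [0, 0, 0, 0, 0, 0.4, 0],
  ],
)

```text
time_s: 13.68
eef_pos: [508.8, 284.1, 113.2]
ee_rot: [0.0, 0.763, 0.646, 0.001]
force: [0.2, -0.5, -1.5]
grip_width: -0.0
```

```bash
python3 avg.py 6 505.1 261.6 113 80.5; python3 shot.py side s15 120 190 140 105 5
```

```text
pos [508.94 284.15 113.51] sd [0.08 0.04 0.19] F [ 0.34 -0.06 -0.28] t 13.9333
yaw 80.48 xaxis z 0.001 zaxis [ 1.2e-03  8.0e-04 -1.0e+00]
turn [ 0.0011 -0.001  -0.0003] cm [-2.287 -0.006  0.049]
```

View pics/s15.png

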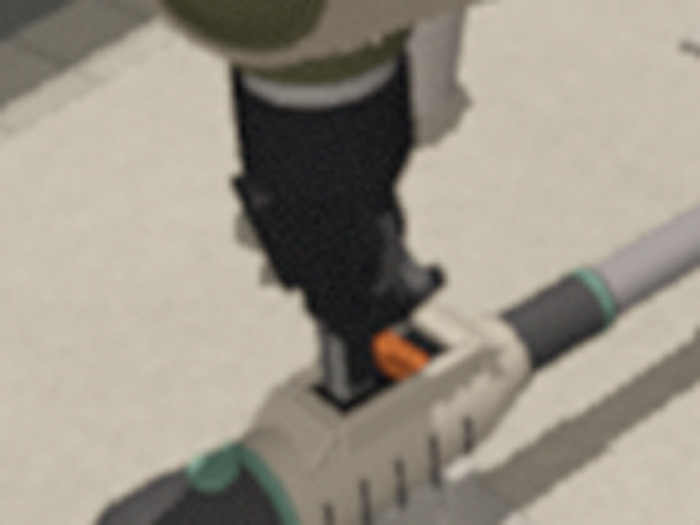

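The fingertip is in the slot behind the orange switch. Pushing forward.

move_arm(
  series=[
    [0, 0, 0, -0.4, 0, 0, 0],
    [0, 0, 0, -0.8, 0, 0, 0],
    [0, 0, 0, -1.2, 0, 0, 0],
    [0, 0, 0, -1.6, 0, 0, 0],
    [0, 0, 0, -1.9, 0, 0, 0],
  ],
)

```text
time_s: 14.45
eef_pos: [505.8, 265.0, 113.7]
ee_rot: [0.0, 0.763, 0.646, 0.001]
force: [0.8, 1.5, -0.7]
grip_width: -0.0
```

```bash
python3 avg.py 4 505.1 261.6 113 80.5
```

```text
pos [505.84 264.92 113.73] sd [0.02 0.14 0.  ] F [0.61 0.61 0.12] t 14.6
yaw 80.46 xaxis z 0.0011 zaxis [ 1.5e-03  9.0e-04 -1.0e+00]
turn [ 0.0013 -0.0011 -0.0006] cm [-0.34  -0.018  0.073]
```

move_arm(
  series=[
    [0, 0, 0, -0.2, 0, 0, 0],
    [0, 0, 0, -0.35, 0, 0, 0],
    [0, 0, 0, -0.45, 0, 0, 0],
    [0, 0, 0, -0.45, 0, 0, 0],
  ],
)

```text
time_s: 14.98
eef_pos: [505.3, 261.7, 113.9]
ee_rot: [-0.0, 0.763, 0.646, 0.002]
force: [1.1, 6.6, -1.9]
grip_width: 0.0
```

```bash
python3 avg.py 4 505.1 261.6 113 80.5
```

```text
pos [505.32 261.76 113.86] sd [0.01 0.02 0.01] F [ 1.5   7.33 -1.32] t 15.1333
yaw 80.47 xaxis z 0.0033 zaxis [ 0.0025  0.0029 -1.    ]
turn [ 0.002  -0.0033 -0.0005] cm [-0.02  -0.019  0.086]
```

Stopped at the predicted end position (261.7) with 7 N. A little more to be sure, then back off.

move_arm(
  series=[
    [0, 0, 0, -0.1, 0, 0, 0],
    [0, 0, 0, -0.15, 0, 0, 0],
    [0, 0, 0, -0.15, 0, 0, 0],
  ],
)

```text
time_s: 15.43
eef_pos: [505.3, 261.3, 114.4]
ee_rot: [-0.001, 0.763, 0.646, 0.003]
force: [0.9, 6.8, 2.1]
grip_width: 0.001
```

```bash
python3 avg.py 3 505.1 261.6 113 80.5
```

```text
pos [505.31 261.31 114.43] sd [0.01 0.02 0.01] F [0.46 6.85 2.41] t 15.5333
yaw 80.48 xaxis z 0.0055 zaxis [ 0.004  0.005 -1.   ]
turn [ 0.0031 -0.0055 -0.0003] cm [ 0.025 -0.026  0.144]
```

Back off 4 mm, then rise.

move_arm(
  series=[
    [0, 0, 0, 0.3, 0, 0, 0],
    [0, 0, 0, 0.5, 0, 0, 0],
    [0, 0, 0, 0.5, 0, -1.5, 0],
    [0, 0, 0, 0.5, 0, -5, 0],
    [0, 0, 0, 0.5, 0, -8.5, 0],
  ],
)

```text
time_s: 16.0
eef_pos: [505.1, 265.5, 199.5]
ee_rot: [-0.001, 0.763, 0.646, 0.001]
force: [-0.1, -0.4, 0.8]
grip_width: 0.004
```

move_arm(
  series=[
    [0, 0, 0, -4, 0, -1, 0],
    [0, 0, 0, -8, 0, -1, 0],
    [0, 0, 0, -9, 0, -1, 0],
    [0, 0, 0, -9, 0, -1, 0],
  ],
)

```text
time_s: 16.33
eef_pos: [490.0, 174.6, 209.4]
ee_rot: [-0.001, 0.764, 0.645, 0.001]
force: [0.2, -0.1, -0.4]
grip_width: 0.002
```

```bash
python3 shot.py wrist w16; python3 shot.py side s16; python3 shot.py top t16; python3 avg.py 3;python3 - <<'E'
import cv2
f=cv2.imread("pics/w16.png");cv2.imwrite("pics/w16c.png",cv2.resize(f[0:245,160:330],None,fx=2.4,fy=2.4,interpolation=cv2.INTER_CUBIC))
E
```

```text
pos [490.26 177.53 208.9 ] sd [0.03 0.12 0.05] F [-0.04  0.18  0.52] t 16.5833
yaw 80.53 xaxis z 0.0035 zaxis [ 3.0e-04  3.5e-03 -1.0e+00]
```

View pics/w16.png

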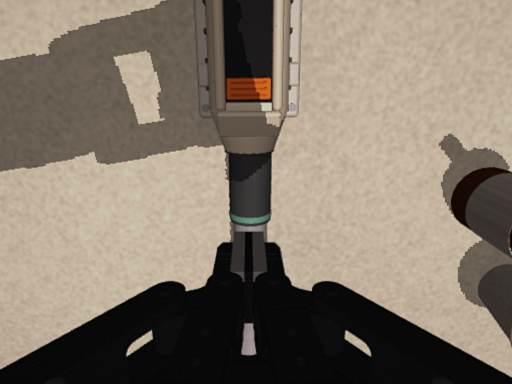

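View pics/s16.png

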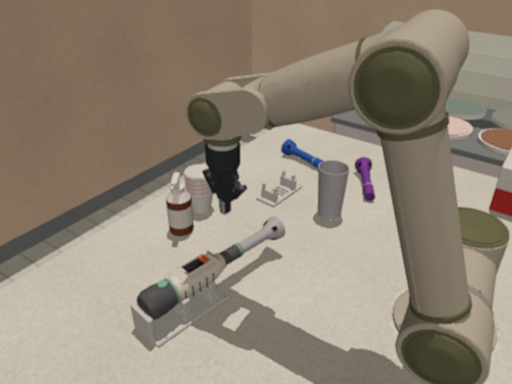

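View pics/t16.png

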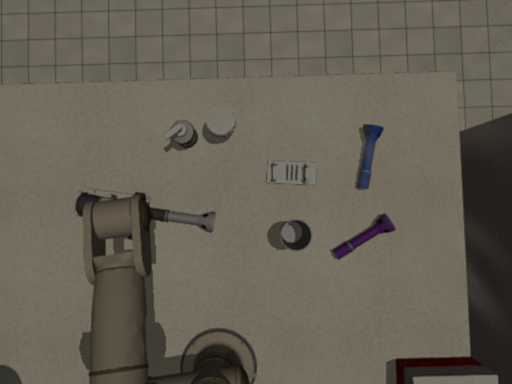

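Run:
```python
from h import *
c=pickle.load(open("w16.pkl","rb"));
f=c["frame"][60:175,190:310,::-1];cv2.imwrite("pics/w16c.png",cv2.resize(f,None,fx=5,fy=5,interpolation=cv2.INTER_CUBIC))
u=np.array([.165,.986,0]);root=np.array([493.9,194.6,0])
for x in(-41,-43,-57): print(x,(proj(c,root+[0,0,117]-x*u)-[190,60]+.5)*5)
print("mouth top home",(proj(c,root+[0,0,96])-[190,60]+.5)*5,"4mm off",(proj(c,root+[0,0,96]-4*u)-[190,60]+.5)*5)
```

```text
-41 [291.92595036 216.12353277]
-43 [291.87135842 201.03314414]
-57 [291.48125335  93.19968983]
mouth top home [293.09262261 478.93755792] 4mm off [293.18255484 504.06275123]
```

View pics/w16c.png

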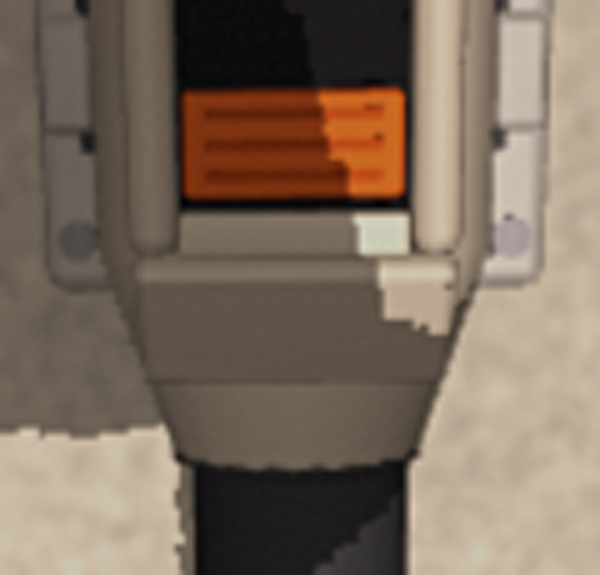

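The switch is at its forward stop: its front edge is 1.6–2 mm from the slot front, as expected at 16 mm. The sleeve is flush with the shoulder, and the bystanders are at their original top-view pixels. Handing in.

```bash
python3 -c "
from rig import job,ctrl
print(job.finish_job(), ctrl.sense()['time_s'])"
```

```text
the job is handed in; nothing more can be done
the job is handed in; nothing more can be done
```

The stick blender is assembled and locked, and I handed the job in at about 17 s of the 58 s allowed. `finish_job` gives no verdict, so the checks below are my own.

- **Shaft:** I lifted the grey shaft from its rest and centred it on the spigot using the wrist camera. It passed the ball at about 8 N. The force then reversed, drawing the sleeve in by about 6 N, which I took as the click. It stopped against the shoulder at under 8 N, within 1 mm of the computed home position.
- **Lock switch:** After letting go of the shaft, I pushed the orange switch forward with the shut fingertips until it stopped. It stayed put under about 7 N, against about 2 N of friction.
- **Last pictures:** The sleeve is flush with the shoulder. The switch's front edge is about 2 mm from the slot's front end, as expected when fully locked.
- **Bystanders:** The beaker, syrup bottle and cups are at the same places in the top view. The gripper is clear of everything and feels no force.
- **Disagreements:** The first top/side estimate of the spigot root was off by about 7 mm, so I replaced it with wrist-camera views. The ball's height measured about 2–3 mm above the text's value. A small sideways correction I guessed before insertion was wrong, so I reversed it after a closer look. No check failed at the end.

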